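# Walk the bench power supply up to its stop bar

### The job

Walk the heavy low bench power supply away from you along the plywood board, by alternating short pushes on the two black rubber bumpers at its rear corners, until its front stands against the aluminium stop bar, square to it and wholly within the bar's length. Do not press on its thin perforated steel cover (the top sheet and the grille between the bumpers), never let the supply swing more than about 25 degrees out of square with the bar, keep it flat on the board, and leave the multimeter beside it where it lies.

Things in the scene. Friction and masses are not known exactly. Their poses are not given: they have to be found in the camera images.
- supply: low grey bench supply, 100 deep (x) x 200 wide (y) x 63 mm, ~1 kg, on rubber feet; sliding takes up to ~10 N. Origin: centre of underside. +x: its front, facing the bar; +y: left from the robot. Rear wall x=-50. Push the 2 black bumpers at its rear corners: y=+-67 to +-99, z=12 to 50, flat rear faces at x=-70 mm. Pushing one turns it about its other side; the centre moves about half as far.
- cover: thin perforated steel cover fixed to the supply, same origin and axes; not to be pressed. A top sheet (upper side 63 mm above the board, nearly the whole top) and a grille mid-rear: y=-54 to +54, z=14 to 54 mm, rear face at x=-60 mm, set in 10 mm from the bumpers' faces.
- stop_bar: aluminium bar, 260 mm long (y), 24 mm high, on a fixed plywood board. Origin: middle of the bar, on the board's top (12 mm above the desk), in the flat face that looks back at the supply. +x: away from the supply, +y: left along the bar. Board: x=-250 to +50, y=-160 to +160 mm. The supply slides on it and is home with its origin at x=-50 mm; gap at the start 60 to 80 mm.
- multimeter: bystander: hand multimeter lying loose on its back on the desk, right of the board seen from the robot; 142 (x) by 75 by 45 mm; origin at the centre of its underside.

How it is judged:
By the outcome, as a careful person would: the job done as asked, in the order asked, and still so for the second after the job is handed in, with the robot touching nothing.
It also fails if it takes over 48 s, if anything falls off the work surface, if the arm or the gripper's body presses on something with over 40 N, if the wrist force passes 120 N, or if a joint passes its speed limit or range.

### The arm

A 6-joint arm with a two-finger parallel gripper is mounted at the origin on a cart in front of the work surface, level with it; the furniture and walls round the work are solid. World frame = base frame: x ahead of the robot, y to its left, z up, the work surface at z = 0. Lengths are in m, angles in rad, forces in N, time in s.
With the tool pointing down it reaches from about 0.375 to 0.975 m from the base axis. Payload 3.8 kg.
Tool frame: the origin (TCP) lies at the very end of the fingers, on their centre line; the grasp point (between the pads) lies 19 mm behind it; z points along the fingers, y is the line along which they close (so a half turn about z gives the same grasp; the last joint's range is limited). The gripper opens to 85 mm and grips with 20 to 120 N. Pads are 22 mm wide; open, the fingers measure 114 mm over their backs; the gripper's body (76 mm by 85 mm) begins 54 mm behind the grasp point. The pads swing forward as they close: fully open they stand 13 mm farther back than shut.
Start: joints at [1.289, 0.264, 1.604, -0, 1.274, -0.037], TCP at [0.164, 0.655, 0.211] pointing down, gripper open.
Joint ranges: [-2.63, 2.63], [-0.94, 2.18], [0.31, 2.57], [-1.31, 4.45], [0, 2.66], [-2.55, 2.55]. Speed limits (rad/s): [2.57, 2.57, 3.14, 3.14, 3.14, 3.14].

### API

Orientations are given as a rotation vector (axis times angle).
In Python, from workcell import read_state, read_camera, calibration, finish_job gives the robot as it stands.
- The arm moves only by the tool step_arm, never from a script. Its argument "commands" is a list of rows, each an object of numbers: "fingers": the gripper's target within -1 to 1 (shut at 1, half-way at 0, fully open at -1); "dx", "dy", "dz": the shift along the tool's x, y, z in m; "roll": the turn about the tool's z in degrees. In form: [{"fingers": .., "dx": .., "dy": .., "dz": .., "roll": ..}, ...]. A call has 1 to 8 rows; each row is the pose to reach, as a shift and turn from the pose commanded when the call began, along the tool's axes at that moment; what a row does not reach only later rows make up. A row lasts 1/8 s, in which the tool goes at most 62.5 mm and 10.7 degrees, less where a joint would pass 70% of its speed; a pose out of reach is approached as far as the arm can. A call with a gripper value outside its range is refused whole. The fingers move at their own pace and stop on an object; "squeeze" is the grip in N (left out, the last holds). Time passes only in rows, so rows that repeat a pose let the fingers close. It gives the time, the measured TCP pose, the force, the opening and the grip force at its end, in the units of the state.
- read_state(): the state, without advancing time (a new reading comes with each control period).
- read_camera(name): name is "scene" or "top" or "wrist"; returns (picture, depth): 384x512x3 uint8, blue, green, red; 384x512 float32, m along the optical axis (not along the pixel's ray), 0 where there is no reading.
- calibration(name): a dict with "intrinsics" (3x3 intrinsics, pixels), "world_to_cam" (4x4, takes a point from world to camera coordinates). Camera axes: x right, y up, looking along -z (the intrinsics and any distortion apply to the point x, -y, -z); pixel columns grow to the right and rows downward; lengths in m; the calibration is good to about 2 mm. A picture is of the moment at which its call begins: read the wrist's pose just before it. calibration takes no time and is no camera call; for the wrist camera it gives the pose at the moment of the call.
- finish_job(): hands the job in; it is judged then, once.
The state is a dict: "time": time; "q": joint angles; "joint_vel": joint speeds; "joint_torque": joint torques, N m; "tool_pos": TCP position; "tcp_rot": TCP orientation; "wrist_force": force on the tool from outside, world axes, zero at the start; "torque": the same for the moment, N m; "width": opening from 0.0 (shut) to 1.0 (fully open); "grip_force": force on a finger pad.
Only numpy, scipy, OpenCV 4.12 (cv2) and the standard library are available. Lean on these libraries where they do the work, as an engineer would, in place of code of your own. Each camera call takes 0.05 s, during which the arm holds its last target. There are 200 camera calls.

## Working session

There is one attempt and no reset: what is moved stays moved. The work goes in short steps, Python scripts to look and compute and a tool call to move; the robot and the scene stay as the last step left them, time stands still between calls to the robot, and variables do not carry over. Pictures are saved under pics/ and viewed, at most 10 in all, crops included, and the job is handed in when it is done.

Besides the shell and the picture viewer there is one more tool, called after "Request:" as a command line: name --argument value ..., lists and objects as JSON in quotes. step_arm: Moves the arm, as the interface text tells. Its arguments: {"type":"object","properties":{"commands":{"type":"array","items":{"type":"object","properties":{"fingers":{"type":"number"},"dx":{"type":"number"},"dy":{"type":"number"},"dz":{"type":"number"},"roll":{"type":"number"}}}},"squeeze":{"type":"number"}},"required":["commands"]}

```bash
mkdir -p pics; python3 - <<'E'
from workcell import *
import cv2,numpy as np
s=read_state();print(s)
for n in("scene","top"):
    p,d=read_camera(n);cv2.imwrite(f"pics/{n}0.png",p);np.save(f"{n}0.npy",d);c=calibration(n);print(n,c)
E
```

```text
{'time': 0.0, 'q': array([ 1.28911698e+00,  2.64746860e-01,  1.60535617e+00, -7.88194104e-06,
        1.27369907e+00, -3.68887010e-02]), 'joint_vel': array([ 0.00066797,  0.00183726, -0.00139423, -0.001173  ,  0.00037433,
        0.00099222]), 'joint_torque': array([-1.48034767e-03, -5.15137625e+01, -3.67306602e+01, -2.45068704e-04,
        1.33697205e-02, -8.35804940e-06]), 'tool_pos': array([0.16337257, 0.65414183, 0.20997594]), 'tcp_rot': array([-0.3835112 , -3.11774867,  0.00342817]), 'wrist_force': array([-0.33511368,  0.94193907,  0.22441944]), 'torque': array([-0.01017786,  0.00957633, -0.02514182]), 'grip_force': 0.0, 'width': 1.0035097939022404}
scene {'intrinsics': array([[435.16654099,   0.        , 255.88914298],
       [  0.        , 435.16654099, 182.61407647],
       [  0.        ,   0.        ,   1.        ]]), 'world_to_cam': array([[ 0.86792051, -0.49615936, -0.0232354 , -0.61554969],
       [ 0.20741745,  0.31953141,  0.92459596, -0.11550027],
       [-0.4513225 , -0.80729522,  0.38023997, -0.90779526],
       [ 0.        ,  0.        ,  0.        ,  1.        ]])}
top {'intrinsics': array([[376.3149713 ,   0.        , 257.57892875],
       [  0.        , 376.3149713 , 199.89409664],
       [  0.        ,   0.        ,   1.        ]]), 'world_to_cam': array([[-0.01703087, -0.99979931, -0.01054893, -0.19461821],
       [ 0.98230056, -0.01869925,  0.18637584, -0.60781523],
       [-0.1865357 , -0.00718807,  0.98242189, -0.85414545],
       [ 0.        ,  0.        ,  0.        ,  1.        ]])}
```

View pics/top0.png

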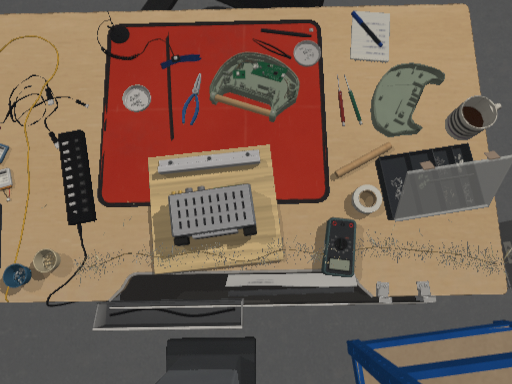

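View pics/scene0.png

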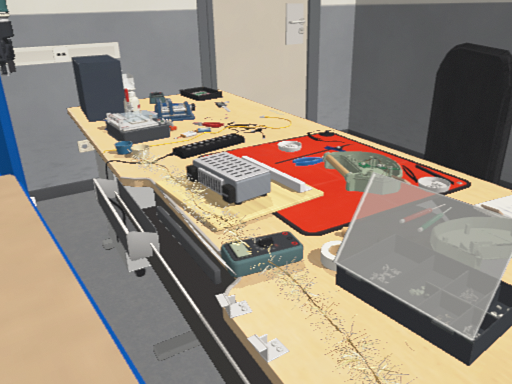

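The top view shows the supply at about (212,212), the bar at (208,161), the board at (150–283,147–270), and the multimeter at (340,247). A rail runs along the near desk edge at row 285.

```bash
cat > h.py <<'E'
import cv2,numpy as np
from workcell import *
def ray(c,uv,z):
    K,T=c["intrinsics"],c["world_to_cam"];R,t=T[:3,:3],T[:3,3]
    uv=np.atleast_2d(np.asarray(uv,float))
    d=np.c_[(uv-K[[0,1],[2,2]])/K[0,0],np.ones(len(uv))]*[1,-1,-1]
    d=d@R; o=-R.T@t
    return o+d*((z-o[2])/d[:,2])[:,None]
def cloud(c,dep):
    K,T=c["intrinsics"],c["world_to_cam"];R,t=T[:3,:3],T[:3,3]
    v,u=np.indices(dep.shape)
    P=np.stack([(u-K[0,2])*dep/K[0,0],-(v-K[1,2])*dep/K[0,0],-dep],-1)
    return (P-t)@R
def proj(c,P):
    K,T=c["intrinsics"],c["world_to_cam"]
    p=np.atleast_2d(P)@T[:3,:3].T+T[:3,3]
    return np.c_[p[:,0]/-p[:,2]*K[0,0]+K[0,2],-p[:,1]/-p[:,2]*K[0,0]+K[1,2]]
E
python3 - <<'E'
from h import *
c=calibration("top");p=cv2.imread("pics/top0.png");d=np.load("top0.npy");W=cloud(c,d);Z=W[...,2]
r=np.indices(Z.shape);
def rep(n,m):
    n_,l,st,_=cv2.connectedComponentsWithStats(m.astype(np.uint8))
    k=1+st[1:,4].argmax();P=W[l==k];
    b=cv2.minAreaRect(P[:,:2].astype(np.float32)*1000);print(n,st[k],"z",np.median(P[:,2]).round(4),"rect",np.round(b[0],1),np.round(b[1],1),round(b[2],2));print(cv2.boxPoints(b).round(1).tolist())
roi=np.zeros(Z.shape,bool);roi[140:275,140:290]=1
rep("top",roi&(Z>.067)&(d>0))
rep("bar",roi&(Z>.028)&(Z<.045)&(r[0]<185))
rep("board",roi&(Z>.006)&(d>0))
mm=np.zeros_like(roi);mm[210:280,315:365]=1
rep("mm",mm&(Z>.02))
# obstacles near edge
for rr in range(236,300,6): print(rr,[tuple((W[rr,u]*1000).round().astype(int)) for u in (160,210,260,340)])
crop=cv2.resize(p[140:290,140:360],None,fx=3.6,fy=3.6,interpolation=cv2.INTER_CUBIC);cv2.imwrite("pics/c0.png",crop)
E
```

```text
top [ 168  183   88   55 3591] z 0.0752 rect [580.4 -95. ] [118.1 199.8] 7.34
[[509.0, -3.4000000953674316], [534.5999755859375, -201.60000610351562], [651.7000122070312, -186.5], [626.2000122070312, 11.600000381469727]]
bar [158 155 102  18 695] z 0.0359 rect [705.2 -83.4] [ 17.9 257.3] 5.4
[[684.2000122070312, 43.79999923706055], [708.5, -212.3000030517578], [726.2000122070312, -210.60000610351562], [702.0, 45.5]]
board [  140   144   146   130 14750] z 0.0141 rect [595.3 -83. ] [311.2 354.5] 4.97
[[424.8999938964844, 80.0999984741211], [455.6000061035156, -273.1000061035156], [765.7000122070312, -246.1999969482422], [735.0, 107.0]]
mm [ 320  217   40   63 1814] z 0.0336 rect [ 494.7 -336.5] [230.1 153.1] 82.2
[[403.20001220703125, -440.1000061035156], [554.9000244140625, -460.8999938964844], [586.0999755859375, -232.89999389648438], [434.3999938964844, -212.10000610351562]]
236 [(np.int64(525), np.int64(40), np.int64(13)), (np.int64(520), np.int64(-90), np.int64(50)), (np.int64(521), np.int64(-210), np.int64(13)), (np.int64(515), np.int64(-404), np.int64(33))]
242 [(np.int64(510),
[... 1198 characters left out ...]
9), np.int64(-115)), (np.int64(418), np.int64(-208), np.int64(18)), (np.int64(415), np.int64(-401), np.int64(22))]
284 [(np.int64(405), np.int64(70), np.int64(-113)), (np.int64(402), np.int64(-69), np.int64(-113)), (np.int64(405), np.int64(-208), np.int64(46)), (np.int64(402), np.int64(-397), np.int64(37))]
290 [(np.int64(389), np.int64(69), np.int64(-112)), (np.int64(386), np.int64(-69), np.int64(-113)), (np.int64(391), np.int64(-207), np.int64(27)), (np.int64(388), np.int64(-397), np.int64(30))]
296 [(np.int64(372), np.int64(69), np.int64(-115)), (np.int64(370), np.int64(-69), np.int64(-112)), (np.int64(368), np.int64(-206), np.int64(-113)), (np.int64(364), np.int64(-426), np.int64(-115))]
```

View pics/c0.png

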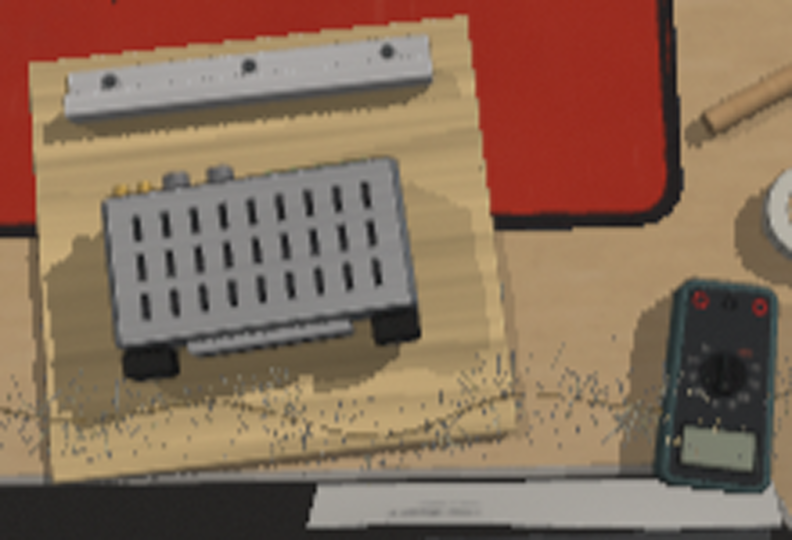

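```bash
cat >> h.py <<'E'
def measure(p,c):
    """supply & bar poses from the top view by ray casting; mm, deg"""
    hsv=cv2.cvtColor(p,cv2.COLOR_BGR2HSV);S,V=hsv[...,1],hsv[...,2]
    roi=np.zeros(S.shape,np.uint8);roi[146:275,145:285]=1
    m=((S<45)&(V>70)).astype(np.uint8)*roi
    top=m.copy();top[:176 if True else 0]=0
    n,l,st,_=cv2.connectedComponentsWithStats(m)
    out={}
    order=st[1:,4].argsort()[::-1][:2]+1
    order=sorted(order,key=lambda k:st[k,1])
    for name,k,z in zip(("bar","sup"),order,(.036,.075)):
        mm=(l==k).astype(np.uint8)
        mm=cv2.morphologyEx(mm,cv2.MORPH_CLOSE,np.ones((5,5)))
        if name=="sup": mm=cv2.morphologyEx(mm,cv2.MORPH_OPEN,np.ones((17,17)))
        ct=max(cv2.findContours(mm,0,1)[0],key=cv2.contourArea)[:,0]
        P=(ray(c,ct,z)[:,:2]*1000).astype(np.float32)
        b=cv2.minAreaRect(P);out[name]=(b,cv2.boxPoints(b).round(1).tolist(),st[k])
    return out
E
python3 - <<'E'
from h import *
c=calibration("top");p=cv2.imread("pics/top0.png")
for k,v in measure(p,c).items():print(k,v)
q=lambda L:140+np.array(L)/3.6-0.36
print("sup top",(ray(c,q([[103,198],[395,157],[415,305],[118,348]]),.075)*1000).round(1)[:,:2].tolist())
print("bar top far, near-bottom",(ray(c,q([[66,75],[430,37]]),.036)*1000).round(1)[:,:2].tolist(),(ray(c,q([[68,120],[432,78]]),.012)*1000).round(1)[:,:2].tolist())
print("bumper rear top L,R",(ray(c,q([[124,354],[178,350],[374,318],[418,314]]),.062)*1000).round(1)[:,:2].tolist())
print("bumper bottom rear",(ray(c,q([[125,380],[178,376],[374,346],[418,340]]),.024)*1000).round(1)[:,:2].tolist())
print("board",(ray(c,q([[30,63],[467,16],[517,432],[52,481]]),.012)*1000).round(1)[:,:2].tolist())
E
```

```text
bar (((709.2633666992188, -82.88313293457031), (36.870704650878906, 257.1188049316406), 5.422209739685059), [[678.7999877929688, 43.400001525878906], [703.0999755859375, -212.60000610351562], [739.7999877929688, -209.10000610351562], [715.5, 46.79999923706055]], array([ 158,  150,  102,   24, 1410], dtype=int32))
sup (((575.0680541992188, -96.61168670654297), (114.40788269042969, 197.18190002441406), 4.743467807769775), [[509.8999938964844, -3.0999999046325684], [526.2000122070312, -199.60000610351562], [640.2000122070312, -190.10000610351562], [623.9000244140625, 6.400000095367432]], array([ 168,  184,   88,   55, 3402], dtype=int32))
sup top [[617.4, 6.7], [641.4, -186.7], [542.5, -198.5], [518.0, -5.8]]
bar top far, near-bottom [[714.4, 44.9], [737.0, -211.4]] [[688.1, 49.1], [714.1, -212.3]]
bumper rear top L,R [[515.3, -6.7], [517.3, -42.2], [536.0, -171.1], [538.1, -200.1]]
bumper bottom rear [[501.0, 0.9], [503.1, -35.2], [521.1, -169.2], [524.7, -199.3]]
board [[731.2, 78.1], [760.3, -238.5], [461.7, -265.9], [434.2, 51.9]]
```

Bar face centre is at about (697, -84) mm with a yaw of 5.4°. The supply is at (580, -96) with a yaw of 7.1°. That puts the gap at about 68 mm, with the supply centred along the bar. These agree with the given sizes (200 x 100, 260, 320 x 300).

Request:
step_arm --commands '[{"fingers":1,"dx":-0.034,"dy":-0.044,"dz":0,"roll":-2.4},{"fingers":1,"dx":-0.068,"dy":-0.088,"dz":0,"roll":-4.8},{"fingers":1,"dx":-0.102,"dy":-0.132,"dz":0,"roll":-7.2},{"fingers":1,"dx":-0.136,"dy":-0.176,"dz":0,"roll":-9.6},{"fingers":1,"dx":-0.17,"dy":-0.22,"dz":0,"roll":-12},{"fingers":1,"dx":-0.204,"dy":-0.264,"dz":0,"roll":-14.4},{"fingers":1,"dx":-0.238,"dy":-0.308,"dz":0,"roll":-17},{"fingers":1,"dx":-0.272,"dy":-0.352,"dz":0,"roll":-19.4}]'

```text
time: 1.1
tool_pos: [0.3423, 0.2457, 0.211]
tcp_rot: [-0.15, 3.138, -0.0]
wrist_force: [0.9, -0.0, -0.3]
width: -0.0
grip_force: 0.0
```

```bash
cat >> h.py <<'E'
from scipy.spatial.transform import Rotation as Ro
O=np.array([697.,-84.]);A=np.radians(5.4);B=np.array([[np.cos(A),np.sin(A)],[-np.sin(A),np.cos(A)]])
def bar(p): return B@(np.asarray(p)[:2]-O)
def st():
    s=read_state();R=Ro.from_rotvec(s["tcp_rot"]).as_matrix();tp=s["tool_pos"]*1000
    print("t",s["time"],"bar xy",bar(tp).round(1),"z",tp[2].round(1),"toolx yaw-180-5.4",round(np.degrees(np.arctan2(R[1,0],R[0,0]))%360-185.4,2),"F bar",(B@s["wrist_force"][:2]).round(1),s["wrist_force"][2].round(1),"w",round(s["width"],2),"q6",s["q"][5].round(2))
    return s,R
E
python3 -c "
from h import *
st()"
```

```text
t 1.1 bar xy [-322.1  361.6] z 211.0 toolx yaw-180-5.4 0.09 F bar [ 0.9 -0.1] -0.3 w -0.0 q6 -1.1
```

Request:
step_arm --commands '[{"fingers":1,"dx":-0.018,"dy":-0.056,"dz":0},{"fingers":1,"dx":-0.036,"dy":-0.112,"dz":0},{"fingers":1,"dx":-0.054,"dy":-0.168,"dz":0},{"fingers":1,"dx":-0.074,"dy":-0.224,"dz":0},{"fingers":1,"dx":-0.092,"dy":-0.28,"dz":0},{"fingers":1,"dx":-0.092,"dy":-0.28,"dz":0.045},{"fingers":1,"dx":-0.092,"dy":-0.28,"dz":0.09},{"fingers":1,"dx":-0.092,"dy":-0.28,"dz":0.13}]'

```text
invalid input
```

```bash
python3 -c "
from h import *
st()
p,d=read_camera('scene');cv2.imwrite('pics/s1.png',cv2.resize(p[100:250,130:330],None,fx=4,fy=4))"
```

```text
t 1.1 bar xy [-322.1  361.6] z 211.0 toolx yaw-180-5.4 0.09 F bar [ 0.9 -0.1] -0.3 w -0.0 q6 -1.1
```

View pics/s1.png

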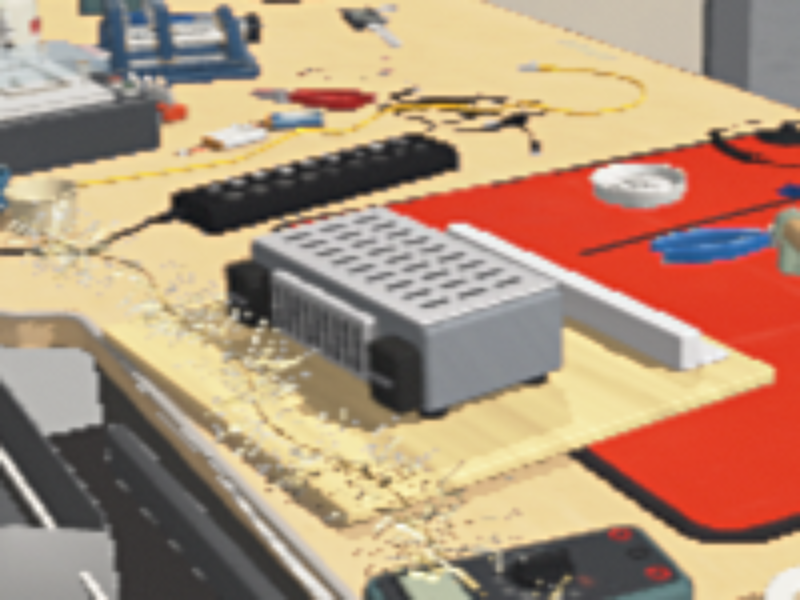

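The move was refused because all the keys are required. The picture shows the scene unchanged: both bumpers at about (250,290) and (397,375) of the crop, with free board behind them. I'll resend with every key.

Request:
step_arm --commands '[{"fingers":1,"dx":-0.018,"dy":-0.056,"dz":0,"roll":0},{"fingers":1,"dx":-0.036,"dy":-0.112,"dz":0,"roll":0},{"fingers":1,"dx":-0.054,"dy":-0.168,"dz":0,"roll":0},{"fingers":1,"dx":-0.074,"dy":-0.224,"dz":0,"roll":0},{"fingers":1,"dx":-0.092,"dy":-0.28,"dz":0,"roll":0},{"fingers":1,"dx":-0.092,"dy":-0.28,"dz":0.045,"roll":0},{"fingers":1,"dx":-0.092,"dy":-0.28,"dz":0.09,"roll":0},{"fingers":1,"dx":-0.092,"dy":-0.28,"dz":0.13,"roll":0}]'

```text
time: 2.15
tool_pos: [0.4593, -0.0229, 0.0794]
tcp_rot: [0.145, -3.137, -0.0]
wrist_force: [0.2, -0.5, 0.1]
width: 0.0
grip_force: 0.0
```

```bash
python3 -c "
from h import *
st()
p,d=read_camera('scene');cv2.imwrite('pics/s2.png',cv2.resize(p[80:250,130:330],None,fx=3.5,fy=3.5))"
```

```text
t 2.15 bar xy [-230.9   83.2] z 79.4 toolx yaw-180-5.4 -0.09 F bar [ 0.2 -0.5] 0.1 w 0.0 q6 -1.77
```

View pics/s2.png

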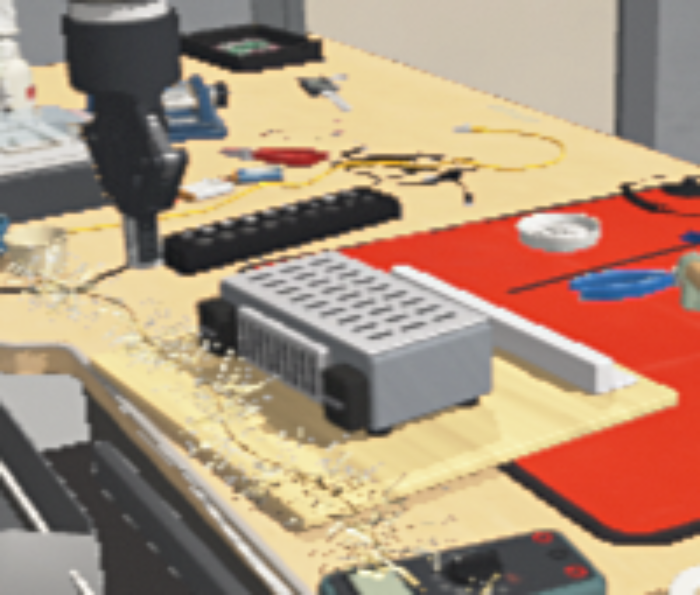

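The closed fingers (tip at about (143,262) in the crop) hang behind the left bumper. Now I lower them and make the first push.

Request:
step_arm --commands '[{"fingers":1,"dx":0,"dy":-0.002,"dz":0.025,"roll":0},{"fingers":1,"dx":0,"dy":-0.002,"dz":0.047,"roll":0},{"fingers":1,"dx":-0.012,"dy":-0.002,"dz":0.047,"roll":0},{"fingers":1,"dx":-0.022,"dy":-0.002,"dz":0.047,"roll":0},{"fingers":1,"dx":-0.027,"dy":-0.002,"dz":0.047,"roll":0},{"fingers":1,"dx":-0.031,"dy":-0.002,"dz":0.047,"roll":0},{"fingers":1,"dx":-0.035,"dy":-0.002,"dz":0.047,"roll":0},{"fingers":1,"dx":-0.039,"dy":-0.002,"dz":0.047,"roll":0}]'

```text
time: 3.2
tool_pos: [0.4963, -0.0204, 0.0342]
tcp_rot: [0.147, -3.132, -0.002]
wrist_force: [-7.3, 3.2, 5.8]
width: -0.001
grip_force: 3.7
```

```bash
python3 -c "
from h import *
st()"
```

```text
t 3.2 bar xy [-193.8   82.2] z 34.2 toolx yaw-180-5.4 -0.03 F bar [-7.   3.9] 5.8 w -0.0 q6 -1.76
```

Request:
step_arm --commands '[{"fingers":1,"dx":-0.005,"dy":0,"dz":0,"roll":0},{"fingers":1,"dx":-0.01,"dy":0,"dz":0,"roll":0},{"fingers":1,"dx":-0.014,"dy":0,"dz":0,"roll":0},{"fingers":1,"dx":-0.018,"dy":0,"dz":0,"roll":0},{"fingers":1,"dx":0.02,"dy":0,"dz":0,"roll":0},{"fingers":1,"dx":0.025,"dy":-0.055,"dz":0,"roll":0},{"fingers":1,"dx":0.025,"dy":-0.11,"dz":0,"roll":0},{"fingers":1,"dx":0.025,"dy":-0.165,"dz":0,"roll":0}]'

```text
time: 4.2
tool_pos: [0.4905, -0.1894, 0.0354]
tcp_rot: [-0.148, 3.136, -0.001]
wrist_force: [0.9, 1.0, -0.2]
width: 0.001
grip_force: 0.0
```

```bash
python3 - <<'E'
from h import *
st()
c=calibration("top");p,d=read_camera("top");cv2.imwrite("pics/t1.png",p)
W=cloud(c,d)*1000;Z=W[...,2]
m=((Z>69)&(Z<80)).astype(np.uint8);r=np.zeros_like(m);r[140:275,145:285]=1
m=cv2.morphologyEx(m*r,cv2.MORPH_CLOSE,np.ones((5,5)));m=cv2.morphologyEx(m,cv2.MORPH_OPEN,np.ones((11,11)))
ct=max(cv2.findContours(m,0,1)[0],key=cv2.contourArea)[:,0]
P=(ray(c,ct,.075)[:,:2]*1000).astype(np.float32);b=cv2.minAreaRect(P);print(b,bar(b[0]),cv2.boxPoints(b).round(1).tolist())
cv2.imwrite("pics/c1.png",cv2.resize(p[140:290,140:300],None,fx=3.6,fy=3.6,interpolation=cv2.INTER_CUBIC))
E
```

```text
t 4.2 bar xy [-215.5  -85.5] z 35.4 toolx yaw-180-5.4 0.0 F bar [1. 1.] -0.2 w 0.0 q6 -2.08
((597.713623046875, -56.071083068847656), (110.60897064208984, 98.77587127685547), 88.94742584228516) [-96.21739723  37.14864088] [[547.2999877929688, -110.5], [646.0999755859375, -112.30000305175781], [648.0999755859375, -1.7000000476837158], [549.4000244140625, 0.10000000149011612]]
```

View pics/c1.png

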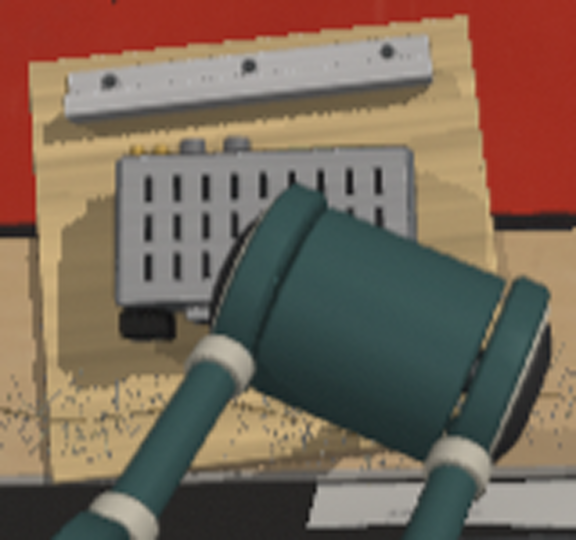

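The supply has turned about -5° relative to the bar: front-left corner at (118,156), front-right at (412,147). The gap is about 41 mm on the left and 59 mm on the right. Now the right bumper.

Request:
step_arm --commands '[{"fingers":1,"dx":-0.014,"dy":0.001,"dz":0.002,"roll":0},{"fingers":1,"dx":-0.025,"dy":0.001,"dz":0.002,"roll":0},{"fingers":1,"dx":-0.031,"dy":0.001,"dz":0.002,"roll":0},{"fingers":1,"dx":-0.036,"dy":0.001,"dz":0.002,"roll":0},{"fingers":1,"dx":-0.041,"dy":0.001,"dz":0.002,"roll":0},{"fingers":1,"dx":-0.046,"dy":0.001,"dz":0.002,"roll":0},{"fingers":1,"dx":-0.051,"dy":0.001,"dz":0.002,"roll":0},{"fingers":1,"dx":-0.056,"dy":0.001,"dz":0.002,"roll":0}]'

```text
time: 5.25
tool_pos: [0.5435, -0.1805, 0.0319]
tcp_rot: [0.151, -3.133, 0.0]
wrist_force: [-5.7, -3.1, 2.4]
width: 0.003
grip_force: 3.2
```

```bash
python3 -c "
from h import *
st()"
```

```text
t 5.25 bar xy [-161.9  -81.6] z 31.9 toolx yaw-180-5.4 0.13 F bar [-6.  -2.6] 2.4 w 0.0 q6 -2.03
```

Request:
step_arm --commands '[{"fingers":1,"dx":0.0,"dy":0,"dz":0,"roll":0},{"fingers":1,"dx":0.03,"dy":0,"dz":0,"roll":0},{"fingers":1,"dx":0.04,"dy":0.04,"dz":0,"roll":0},{"fingers":1,"dx":0.04,"dy":0.095,"dz":0,"roll":0},{"fingers":1,"dx":0.04,"dy":0.14,"dz":0,"roll":0},{"fingers":1,"dx":0.04,"dy":0.165,"dz":0,"roll":0}]'

```text
time: 6.0
tool_pos: [0.4897, -0.0178, 0.0324]
tcp_rot: [-0.151, 3.137, 0.001]
wrist_force: [0.6, 0.0, -0.1]
width: 0.001
grip_force: 0.0
```

```bash
python3 - <<'E'
from h import *
st()
p,d=read_camera("top")
cv2.imwrite("pics/c2.png",cv2.resize(p[140:290,140:300],None,fx=3.6,fy=3.6,interpolation=cv2.INTER_CUBIC))
E
```

```text
t 6.0 bar xy [-200.1   85.4] z 32.4 toolx yaw-180-5.4 0.12 F bar [ 0.6 -0. ] -0.1 w 0.0 q6 -1.76
```

View pics/c2.png

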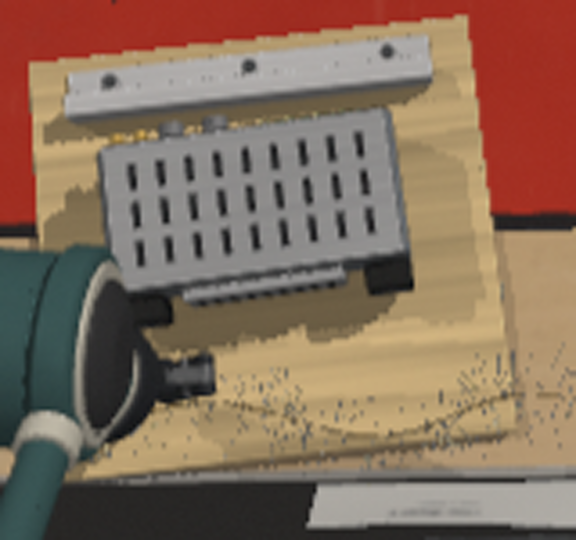

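The front edge now runs from (99,150) to (387,110). I'll convert that.

```bash
cat >> h.py <<'E'
def corners(L,c=None):
    c=calibration("top");P=ray(c,140+np.array(L)/3.6-.36,.075)[:,:2]*1000
    Q=np.array([bar(x) for x in P]);e=Q[1]-Q[0];a=-np.arctan2(-e[0],-e[1]);
    yaw=np.arctan2(e[0],-e[1]);f=Q[:2].mean(0);R=np.array([[np.cos(yaw),-np.sin(yaw)],[np.sin(yaw),np.cos(yaw)]])
    o=f-R@[50,0]
    print("front",Q[:2].round(1).tolist(),"len",np.hypot(*e).round(1),"yaw",np.degrees(yaw).round(2),"origin",o.round(1),"bump L",(o+R@[-70,83]).round(1),"R",(o+R@[-70,-83]).round(1))
E
python3 -c "
from h import *
corners([[103,198],[395,157]]);corners([[118,156],[412,147]]);corners([[99,150],[387,110]])"
```

```text
front [[-70.7, 97.8], [-65.0, -97.1]] len 194.9 yaw 1.69 origin [-117.8   -1.1] bump L [-190.2   79.8] R [-185.3  -86.1]
front [[-43.4, 85.9], [-59.5, -109.0]] len 195.6 yaw -4.72 origin [-101.3   -7.4] bump L [-164.2   81.1] R [-177.9  -84.4]
front [[-37.8, 98.2], [-32.3, -95.2]] len 193.5 yaw 1.63 origin [-85.1   0.1] bump L [-157.4   81.1] R [-152.7  -84.9]
```

Request:
step_arm --commands '[{"fingers":1,"dx":-0.014,"dy":-0.003,"dz":0,"roll":0},{"fingers":1,"dx":-0.026,"dy":-0.003,"dz":0,"roll":0},{"fingers":1,"dx":-0.032,"dy":-0.003,"dz":0,"roll":0},{"fingers":1,"dx":-0.037,"dy":-0.003,"dz":0,"roll":0},{"fingers":1,"dx":-0.042,"dy":-0.003,"dz":0,"roll":0},{"fingers":1,"dx":-0.047,"dy":-0.003,"dz":0,"roll":0},{"fingers":1,"dx":-0.052,"dy":-0.003,"dz":0,"roll":0},{"fingers":1,"dx":-0.057,"dy":-0.003,"dz":0,"roll":0}]'

```text
time: 7.05
tool_pos: [0.5437, -0.0184, 0.0312]
tcp_rot: [0.145, -3.131, -0.003]
wrist_force: [-7.5, 3.8, 4.5]
width: -0.004
grip_force: 3.7
```

Request:
step_arm --commands '[{"fingers":1,"dx":0.0,"dy":0,"dz":0,"roll":0},{"fingers":1,"dx":0.03,"dy":0,"dz":0,"roll":0},{"fingers":1,"dx":0.04,"dy":-0.04,"dz":0,"roll":0},{"fingers":1,"dx":0.04,"dy":-0.095,"dz":0,"roll":0},{"fingers":1,"dx":0.04,"dy":-0.14,"dz":0,"roll":0},{"fingers":1,"dx":0.04,"dy":-0.166,"dz":0,"roll":0}]'

```text
time: 7.8
tool_pos: [0.5234, -0.1907, 0.0326]
tcp_rot: [-0.143, 3.137, -0.002]
wrist_force: [0.3, 0.7, -0.4]
width: 0.0
grip_force: 0.0
```

```bash
python3 - <<'E'
from h import *
st()
p,d=read_camera("top")
cv2.imwrite("pics/c3.png",cv2.resize(p[140:290,140:300],None,fx=3.6,fy=3.6,interpolation=cv2.INTER_CUBIC))
E
```

```text
t 7.8 bar xy [-182.9  -89.9] z 32.6 toolx yaw-180-5.4 -0.17 F bar [0.4 0.7] -0.4 w 0.0 q6 -2.06
```

View pics/c3.png

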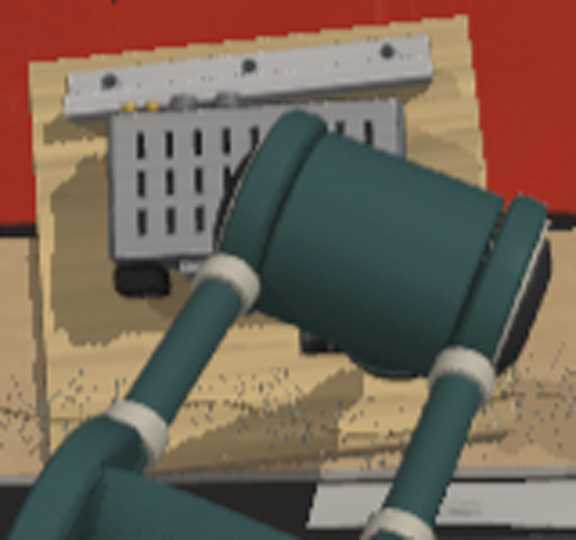

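```bash
python3 -c "
from h import *
corners([[112,113],[403,98]])"
```

```text
front [[-13.4, 87.9], [-25.3, -106.7]] len 195.0 yaw -3.49 origin [-69.3  -6.4] bump L [-134.1   80.7] R [-144.2  -84.9]
```

Request:
step_arm --commands '[{"fingers":1,"dx":-0.012,"dy":0.004,"dz":0,"roll":0},{"fingers":1,"dx":-0.024,"dy":0.004,"dz":0,"roll":0},{"fingers":1,"dx":-0.03,"dy":0.004,"dz":0,"roll":0},{"fingers":1,"dx":-0.034,"dy":0.004,"dz":0,"roll":0},{"fingers":1,"dx":-0.038,"dy":0.004,"dz":0,"roll":0},{"fingers":1,"dx":-0.042,"dy":0.004,"dz":0,"roll":0},{"fingers":1,"dx":-0.046,"dy":0.004,"dz":0,"roll":0},{"fingers":1,"dx":-0.046,"dy":0.004,"dz":0,"roll":0}]'

```text
time: 8.85
tool_pos: [0.5673, -0.1788, 0.032]
tcp_rot: [0.15, -3.135, 0.001]
wrist_force: [-4.0, -2.8, 1.3]
width: -0.002
grip_force: 2.2
```

Request:
step_arm --commands '[{"fingers":1,"dx":0.03,"dy":0,"dz":0,"roll":0},{"fingers":1,"dx":0.035,"dy":0.04,"dz":0,"roll":0},{"fingers":1,"dx":0.035,"dy":0.095,"dz":0,"roll":0},{"fingers":1,"dx":0.035,"dy":0.14,"dz":0,"roll":0},{"fingers":1,"dx":0.035,"dy":0.166,"dz":0,"roll":0}]'

```text
time: 9.48
tool_pos: [0.5177, -0.0143, 0.0324]
tcp_rot: [-0.151, 3.137, 0.001]
wrist_force: [0.7, -0.8, 0.1]
width: -0.002
grip_force: 0.0
```

```bash
python3 - <<'E'
from h import *
st()
p,d=read_camera("top")
cv2.imwrite("pics/c4.png",cv2.resize(p[140:290,140:300],None,fx=3.6,fy=3.6,interpolation=cv2.INTER_CUBIC))
E
```

```text
t 9.475 bar xy [-171.9   86.2] z 32.4 toolx yaw-180-5.4 0.1 F bar [ 0.6 -0.9] 0.1 w -0.0 q6 -1.74
```

View pics/c4.png

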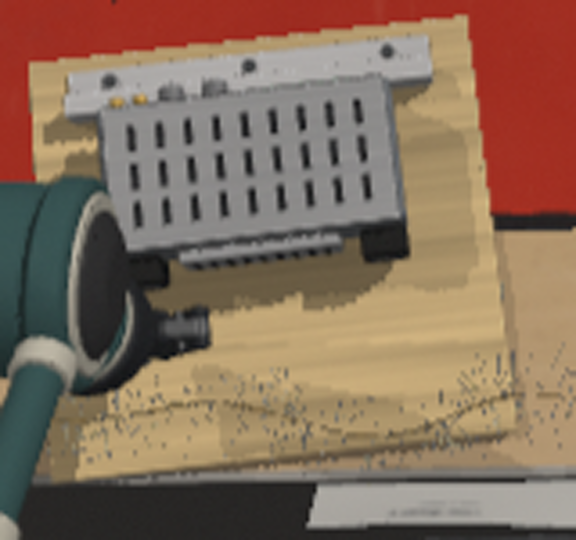

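Request:
step_arm --commands '[{"fingers":1,"dx":-0.012,"dy":-0.004,"dz":0,"roll":0},{"fingers":1,"dx":-0.024,"dy":-0.004,"dz":0,"roll":0},{"fingers":1,"dx":-0.029,"dy":-0.004,"dz":0,"roll":0},{"fingers":1,"dx":-0.032,"dy":-0.004,"dz":0,"roll":0},{"fingers":1,"dx":-0.035,"dy":-0.004,"dz":0,"roll":0},{"fingers":1,"dx":-0.037,"dy":-0.004,"dz":0,"roll":0},{"fingers":1,"dx":-0.039,"dy":-0.004,"dz":0,"roll":0},{"fingers":1,"dx":-0.039,"dy":-0.004,"dz":0,"roll":0}]'

```text
time: 10.52
tool_pos: [0.5537, -0.0175, 0.0316]
tcp_rot: [0.146, -3.132, -0.002]
wrist_force: [-7.2, 0.8, 5.1]
width: -0.002
grip_force: 3.5
```

```bash
python3 -c "
from h import *
corners([[99,110],[384,75]])
st()"
```

```text
front [[-10.4, 96.4], [-8.0, -95.8]] len 192.2 yaw 0.72 origin [-59.2  -0.3] bump L [-130.2   81.8] R [-128.1  -84.2]
t 10.525 bar xy [-136.4   79.7] z 31.6 toolx yaw-180-5.4 -0.05 F bar [-7.1  1.5] 5.1 w -0.0 q6 -1.74
```

Request:
step_arm --commands '[{"fingers":1,"dx":-0.002,"dy":0,"dz":0,"roll":0},{"fingers":1,"dx":-0.004,"dy":0,"dz":0,"roll":0},{"fingers":1,"dx":-0.005,"dy":0,"dz":0,"roll":0},{"fingers":1,"dx":-0.005,"dy":0,"dz":0,"roll":0}]'

```text
time: 11.02
tool_pos: [0.558, -0.0168, 0.0314]
tcp_rot: [0.146, -3.13, -0.002]
wrist_force: [-8.5, 2.1, 5.3]
width: 0.004
grip_force: 4.1
```

Request:
step_arm --commands '[{"fingers":1,"dx":-0.001,"dy":0,"dz":0,"roll":0},{"fingers":1,"dx":-0.002,"dy":0,"dz":0,"roll":0},{"fingers":1,"dx":-0.002,"dy":0,"dz":0,"roll":0}]'

```text
time: 11.4
tool_pos: [0.558, -0.0168, 0.0314]
tcp_rot: [0.146, -3.126, -0.002]
wrist_force: [-13.3, 0.3, 11.0]
width: 0.0
grip_force: 6.9
```

The left corner has met the bar: the force rose and there was no motion. Next is the right side.

Request:
step_arm --commands '[{"fingers":1,"dx":0.028,"dy":0,"dz":0,"roll":0},{"fingers":1,"dx":0.032,"dy":-0.04,"dz":0,"roll":0},{"fingers":1,"dx":0.032,"dy":-0.095,"dz":0,"roll":0},{"fingers":1,"dx":0.032,"dy":-0.14,"dz":0,"roll":0},{"fingers":1,"dx":0.032,"dy":-0.163,"dz":0,"roll":0},{"fingers":1,"dx":0.022,"dy":-0.163,"dz":0,"roll":0},{"fingers":1,"dx":0.014,"dy":-0.163,"dz":0,"roll":0},{"fingers":1,"dx":0.01,"dy":-0.163,"dz":0,"roll":0}]'

```text
time: 12.4
tool_pos: [0.5696, -0.1788, 0.0322]
tcp_rot: [0.15, -3.137, -0.0]
wrist_force: [-5.5, -2.2, 2.6]
width: -0.001
grip_force: 3.0
```

```bash
python3 -c "
from h import *
st()"
```

```text
t 12.4 bar xy [-135.8  -82.4] z 32.2 toolx yaw-180-5.4 0.08 F bar [-5.7 -1.7] 2.6 w -0.0 q6 -2.01
```

Request:
step_arm --commands '[{"fingers":1,"dx":-0.001,"dy":0,"dz":0,"roll":0},{"fingers":1,"dx":-0.002,"dy":0,"dz":0,"roll":0},{"fingers":1,"dx":-0.003,"dy":0,"dz":0,"roll":0},{"fingers":1,"dx":-0.004,"dy":0,"dz":0,"roll":0},{"fingers":1,"dx":-0.005,"dy":0,"dz":0,"roll":0},{"fingers":1,"dx":-0.005,"dy":0,"dz":0,"roll":0}]'

```text
time: 13.15
tool_pos: [0.5723, -0.1796, 0.032]
tcp_rot: [0.148, -3.134, -0.0]
wrist_force: [-5.9, -1.6, 3.9]
width: -0.003
grip_force: 3.2
```

```bash
python3 -c "
from h import *
st()"
```

```text
t 13.15 bar xy [-133.2  -83.4] z 32.0 toolx yaw-180-5.4 0.02 F bar [-6.1 -1.1] 3.9 w -0.0 q6 -2.01
```

Request:
step_arm --commands '[{"fingers":1,"dx":-0.001,"dy":0,"dz":0,"roll":0},{"fingers":1,"dx":-0.002,"dy":0,"dz":0,"roll":0},{"fingers":1,"dx":-0.003,"dy":0,"dz":0,"roll":0},{"fingers":1,"dx":-0.003,"dy":0,"dz":0,"roll":0}]'

```text
time: 13.65
tool_pos: [0.5737, -0.1797, 0.032]
tcp_rot: [0.149, -3.131, 0.0]
wrist_force: [-10.7, -3.7, 7.6]
width: -0.0
grip_force: 5.4
```

```bash
python3 -c "
from h import *
st()"
```

```text
t 13.65 bar xy [-131.8  -83.7] z 32.0 toolx yaw-180-5.4 0.03 F bar [-11.   -2.7] 7.6 w -0.0 q6 -2.01
```

Request:
step_arm --commands '[{"fingers":1,"dx":-0.001,"dy":0,"dz":0,"roll":0},{"fingers":1,"dx":-0.002,"dy":0,"dz":0,"roll":0},{"fingers":1,"dx":-0.002,"dy":0,"dz":0,"roll":0}]'

```text
time: 14.02
tool_pos: [0.5737, -0.1797, 0.0319]
tcp_rot: [0.149, -3.127, -0.0]
wrist_force: [-16.1, -4.7, 11.6]
width: -0.002
grip_force: 8.3
```

Request:
step_arm --commands '[{"fingers":1,"dx":0.032,"dy":0,"dz":0,"roll":0},{"fingers":1,"dx":0.036,"dy":0.04,"dz":0,"roll":0},{"fingers":1,"dx":0.036,"dy":0.095,"dz":0,"roll":0},{"fingers":1,"dx":0.036,"dy":0.14,"dz":0,"roll":0},{"fingers":1,"dx":0.036,"dy":0.164,"dz":0,"roll":0},{"fingers":1,"dx":0.02,"dy":0.164,"dz":0,"roll":0},{"fingers":1,"dx":0.012,"dy":0.164,"dz":0,"roll":0},{"fingers":1,"dx":0.008,"dy":0.164,"dz":0,"roll":0}]'

```text
time: 15.02
tool_pos: [0.5572, -0.0174, 0.0325]
tcp_rot: [-0.146, 3.137, -0.0]
wrist_force: [-0.1, 0.3, 0.3]
width: -0.0
grip_force: 0.0
```

Request:
step_arm --commands '[{"fingers":1,"dx":-0.002,"dy":0,"dz":0,"roll":0},{"fingers":1,"dx":-0.004,"dy":0,"dz":0,"roll":0},{"fingers":1,"dx":-0.006,"dy":0,"dz":0,"roll":0},{"fingers":1,"dx":-0.006,"dy":0,"dz":0,"roll":0}]'

```text
time: 15.52
tool_pos: [0.5585, -0.017, 0.0318]
tcp_rot: [0.147, -3.131, 0.001]
wrist_force: [-8.3, -2.6, 6.4]
width: -0.001
grip_force: 4.2
```

```bash
python3 -c "
from h import *
st()"
```

```text
t 15.525 bar xy [-131.6   79.7] z 31.8 toolx yaw-180-5.4 -0.03 F bar [-8.5 -1.8] 6.4 w -0.0 q6 -1.74
```

Request:
step_arm --commands '[{"fingers":1,"dx":-0.002,"dy":0,"dz":0,"roll":0},{"fingers":1,"dx":-0.003,"dy":0,"dz":0,"roll":0},{"fingers":1,"dx":-0.003,"dy":0,"dz":0,"roll":0}]'

```text
time: 15.9
tool_pos: [0.5584, -0.0169, 0.0316]
tcp_rot: [0.147, -3.125, 0.001]
wrist_force: [-16.5, -4.1, 13.6]
width: -0.002
grip_force: 8.2
```

Request:
step_arm --commands '[{"fingers":1,"dx":0.025,"dy":0,"dz":0,"roll":0},{"fingers":1,"dx":0.05,"dy":0,"dz":0,"roll":0},{"fingers":1,"dx":0.06,"dy":0,"dz":-0.05,"roll":0},{"fingers":1,"dx":0.06,"dy":0,"dz":-0.1,"roll":0},{"fingers":1,"dx":0.06,"dy":0.04,"dz":-0.15,"roll":0},{"fingers":1,"dx":0.06,"dy":0.09,"dz":-0.15,"roll":0},{"fingers":1,"dx":0.06,"dy":0.14,"dz":-0.15,"roll":0},{"fingers":1,"dx":0.06,"dy":0.19,"dz":-0.15,"roll":0}]'

```text
time: 16.9
tool_pos: [0.4872, 0.169, 0.1828]
tcp_rot: [-0.146, 3.137, 0.001]
wrist_force: [0.6, -0.1, 0.0]
width: -0.003
grip_force: 0.0
```

```bash
python3 - <<'E'
from h import *
st()
p,d=read_camera("top")
cv2.imwrite("pics/c5.png",cv2.resize(p[140:290,140:360],None,fx=3.6,fy=3.6,interpolation=cv2.INTER_CUBIC))
p0=cv2.imread("pics/top0.png");print("mm diff",np.abs(p[212:280,315:365].astype(int)-p0[212:280,315:365]).mean())
E
```

```text
t 16.9 bar xy [-185.   271.6] z 182.8 toolx yaw-180-5.4 -0.07 F bar [ 0.6 -0.1] 0.0 w -0.0 q6 -1.38
mm diff 0.6912745098039216
```

View pics/c5.png

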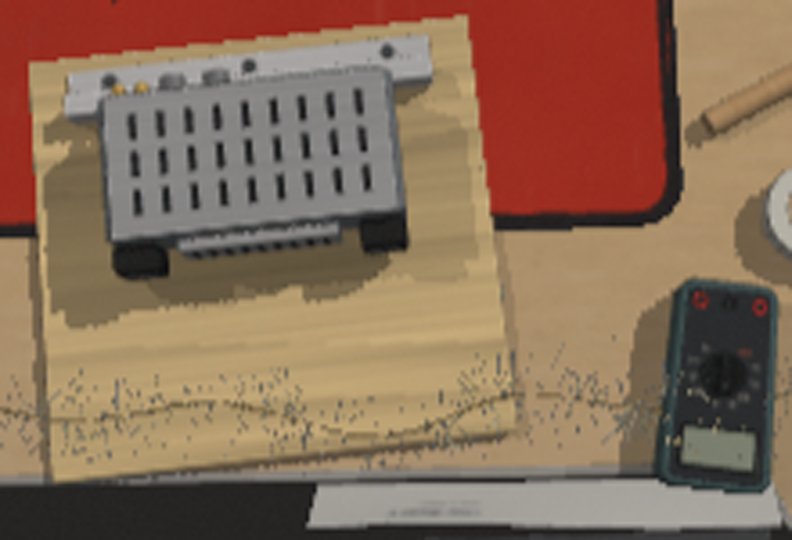

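The supply stands against the bar: front edge from (100,96) to (387,67), inside the bar's (66–432). The multimeter at (718,385) is unmoved.

```bash
python3 -c "
from h import *
corners([[100,96],[387,67]])
print(finish_job())"
```

```text
front [[-0.7, 95.1], [-2.6, -98.4]] len 193.5 yaw -0.56 origin [-51.7  -1.1] bump L [-120.9   82.5] R [-122.5  -83.4]
the job is handed in; nothing more can be done
None
```

The job is handed in at about 17 s: the supply stands against the stop bar within measurement error (origin at about x = -52 mm against -50 mm for home, yaw about -0.6°), centred within its length, and the multimeter is unmoved; I have seen no verdict on the judging.

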